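# Free the serving board from the drying rack and set it on the sloping easel

### The arm

A 6-joint arm with a two-finger parallel gripper is mounted at the origin on the work surface. World frame = base frame: x ahead of the robot, y to its left, z up, the work surface at z = 0. Lengths are in m, angles in rad, forces in N, time in s.
With the tool pointing down it reaches from about 0.3 to 1 m from the base axis. Payload 5.1 kg.
Tool frame: the origin (TCP) lies at the very end of the fingers, on their centre line; the grasp point (between the pads) lies 19 mm behind it; z points along the fingers, y is the line along which they close (so a half turn about z gives the same grasp; the last joint's range is limited). The gripper opens to 95 mm and grips with 3 to 60 N. Pads are 20 mm wide; open, the fingers measure 119 mm over their backs; the gripper's body (75 mm by 180 mm) begins 59 mm behind the grasp point.
Start: joints at [-1.293, 0.124, 1.65, -0, 1.367, -0.083], TCP at [0.229, -0.608, 0.215] pointing down, gripper open.
Joint ranges: [-2.61, 2.61], [-1.02, 2.33], [0.03, 2.71], [-1.35, 4.49], [0.32, 2.68], [-2.91, 2.91]. Speed limits (rad/s): [2.57, 2.57, 3.14, 3.14, 3.14, 3.14].

### API

Orientations are given as a unit quaternion [x, y, z, w].
In Python, from workcell import manip, jaws, kinematics, readout, capture, camera_info gives the robot as it stands. The module is installed in compiled form; this text tells all that it offers. Calls block until the motion is done:
- manip.goto(position, orientation): joint-space move of the TCP to a pose.
- manip.line_to(position, v=0.15, rot=None): straight line of the TCP; rot=None keeps the orientation; v is the mean speed in m/s.
- manip.set_joints(angles): joint-space move.
- jaws.open_jaws() and jaws.grasp(f_grip=None): open the fingers fully, or close them until they stop; f_grip is the grip in N (None keeps the last).
- manip.sleep(seconds).
- kinematics.solve_ik(position, orientation): joint angles nearest the present ones, or None.
- readout.sense(): the state.
- capture(name): name is "scene" or "top" or "wrist"; returns the picture (420x560x3 uint8, red, green, blue); there is no depth.
- camera_info(name): a dict with "vfov" (degrees; the focal length in pixels is half the picture's height over the tangent of half this angle, whatever the lens; pixels are square), "cx", "cy" (the principal point, pixels), "k1" (the pictures are not rectified: a ray, as slopes to the right and down, at radius r is drawn at 1 + k1 r^2 times it, then the intrinsics apply), "position" and "orientation" of the camera in the world. Camera axes: x right, y down, z forward; pixel columns grow to the right and rows downward; lengths in m; the calibration is good to about 2 mm. A picture is of the moment at which its call begins: read the wrist's pose just before it. camera_info takes no time and is no camera call; for the wrist camera it gives the pose at the moment of the call.
A pose or a line that the arm cannot do raises manip.Unreachable and nothing moves.
- manip.hand_in(): hands the job in; it is judged then, once.
The state is a dict: "time_s": time; "joint_positions": joint angles; "qvel": joint speeds; "joint_efforts": joint torques, N m; "position": TCP position; "orientation": TCP orientation; "contact_force": force on the tool from outside, world axes, zero at the start; "moment": the same for the moment, N m; "grip_width": opening from 0.0 (shut) to 1.0 (fully open); "grip_force": force on a finger pad.
Only numpy, scipy, OpenCV 4.12 (cv2) and the standard library are available. Lean on these libraries where they do the work, as an engineer would, in place of code of your own. Each camera call takes 0.05 s, during which the arm holds its last target. There are 200 camera calls.

### The job

The serving board is dry: slide the drying rack's jaw fully open to free it and leave it open, lift the board out, and set it the same way up on the easel's narrow ledge, centred and leaning flat against the two sloping bars. The ledge may be clamped higher or lower, so feel for it: set the board down gently, neither dropping it nor letting it fall back, nor ramming it. Leave the other things on the counter where they are.

Things in the scene. Friction and masses are not known exactly. Their poses are not given: they have to be found in the camera images.
- board: wooden serving board, 150 mm wide (its y), 120 mm tall (z), 14 mm thick (x), about 0.2 kg, with a 24 x 20 mm through hole, its centre 35 mm above the lower edge. It starts upright in the rack. Origin: middle of the lower edge, z up. The two faces are alike: either may face front on the easel
- board_top (a point): middle of the board's upper edge, 120 mm above its origin; axes as the board's
- rack: steel drying rack, fixed. Origin: on the counter under the board; x points from the board to the jaw. The board stands on its 10 mm base, 2 mm play to each face, between a wall 60 mm high at -x and two stops 55 mm high at +x (25 mm wide, y = +/-60 mm); above these its faces are free. Rack spans x = -50 to 190 mm, 180 mm wide at the board, 80 mm at the jaw
- jaw (a joint): opening of the rack's jaw in m: starts nearly closed (0 to 0.006), slides along the rack's +x, away from the board, to its stop at 0.045; friction about 3 N, stays where it is left. Its 12 mm pin goes through the board's hole, so the board cannot be lifted until the pin is out (joint above about 0.02)
- jaw_grip (a point): point to grip on the jaw's upright black grip block, a post 22 mm (rack x) x 24 mm (rack y), free from 30 to 79 mm above the counter. The point is on its axis 60 mm above the counter, at rack x = 85 mm plus the joint value, and moves with the jaw; axes as the rack's
- stand: wooden easel, fixed, 130 mm wide, 133 mm tall. Origin: on the counter under it; x points out of its front, in plan. Two sloping bars 14 mm wide at y = +/-50 mm lean back 30 degrees, tops towards -x, struts behind them; the 86 mm between them is free from 30 mm up the slope. A rigid ledge 130 mm wide stands square out of their front, 24 mm deep up to a 10 mm high lip
- stand_slope (a point): point midway between the bars on their front plane, at the slope's foot, 18 mm above the counter. z: up along the slope, 30 degrees back from vertical; x: square out of the bars' front; y: along the ledge. Bars run 130 mm up z. The ledge's top is clamped anywhere from z = 20 to 50 mm: not measured, feel for it. A board flat on the bars has its origin at x = 7 mm, y = 0 if centred
- holder: bystander: stainless steel utensil holder, 100 mm across, 140 mm tall, with utensils standing to 310 mm; origin: centre of its underside
- container: bystander: closed plastic food container 138 x 188 x 72 mm tall with a white lid; origin: centre of its underside
- spatula: bystander: blue silicone spatula 270 mm long, lying flat along its own x; origin: about its middle, on the counter
- measure: bystander: aluminium measuring cup, 68 mm across, 55 mm tall, with a flat handle that reaches 100 mm from its axis along its own -x; origin: centre of its underside
- mug: bystander: white mug, 80 mm across, 95 mm tall, handle along its own +y; origin: centre of its underside
- mill: bystander: turned wooden pepper mill, 56 mm across, 172 mm tall; origin: centre of its underside
- bowl: bystander: white bowl, 120 mm across, 50 mm tall; origin: centre of its underside
Mind the look-alikes: they are no part of the job. Of the things shaped like the board, the wooden one is meant. Of the things that look like the stand, the smaller one is meant.

How it is judged:
By the outcome, as a careful person would: the job done as asked, in the order asked, and still so for the second after the job is handed in, with the robot touching nothing.
It also fails if it takes over 70 s, if anything falls off the work surface, if the arm or the gripper's body presses on something with over 40 N, if the wrist force passes 120 N, or if a joint passes its speed limit or range.

## Working session

There is one attempt and no reset: what is moved stays moved. The work goes in short steps, each a Python script; the robot and the scene stay as the last script left them, time stands still between calls to the robot, and variables do not carry over. Pictures are saved under pics/ and viewed, at most 10 in all, crops included, and the job is handed in when it is done.

```bash
mkdir -p pics; cat > h.py <<'E'
import numpy as np, cv2
from scipy.spatial.transform import Rotation as R
from workcell import manip, jaws, kinematics, readout, capture, camera_info
def K(c):
    f=210/np.tan(np.radians(c["vfov"])/2); return f
def ray(c,u,v):
    f=K(c); d=np.array([(u-c["cx"])/f,(v-c["cy"])/f]); s=d.copy()
    for _ in range(30): s=d/(1+c["k1"]*(s@s))
    return R.from_quat(c["orientation"]).apply([s[0],s[1],1])
def onz(c,u,v,z):
    r=ray(c,u,v); p=np.array(c["position"]); return p+r*(z-p[2])/r[2]
def proj(c,P):
    q=R.from_quat(c["orientation"]).inv().apply(np.atleast_2d(P)-np.array(c["position"]))
    s=q[:,:2]/q[:,2:]; s=s*(1+c["k1"]*(s**2).sum(1))[:,None]
    return s*K(c)+[c["cx"],c["cy"]]
def tri(obs):
    A=np.zeros((3,3));b=np.zeros(3)
    for c,u,v in obs:
        r=ray(c,u,v); r/=np.linalg.norm(r); M=np.eye(3)-np.outer(r,r); A+=M; b+=M@np.array(c["position"])
    return np.linalg.solve(A,b)
def save(n,im): cv2.imwrite("pics/"+n,im[:,:,::-1])
E
python3 - <<'E'
from h import *
for n in("scene","top"):
    im=capture(n); np.save(n+".npy",im); print(camera_info(n)); save(n+"0.png",cv2.resize(im,(800,600),interpolation=cv2.INTER_CUBIC))
print(readout.sense())
E
```

```text
{'vfov': 47.74054445531159, 'cx': 287.51314313145537, 'cy': 206.8642867912168, 'k1': -0.11645807757188155, 'position': array([ 1.39566587, -0.84066888,  0.9963999 ]), 'orientation': array([ 0.81253887,  0.36348116, -0.18320346, -0.41725116])}
{'vfov': 50.992929139298646, 'cx': 280.14895470603483, 'cy': 200.55305780075673, 'k1': -0.10239172270633248, 'position': array([ 0.36192343, -0.00963537,  1.56491456]), 'orientation': array([-0.69963093,  0.71286371, -0.03648097,  0.03179672])}
{'time_s': 0.1, 'joint_positions': array([-1.29255446e+00,  1.24450593e-01,  1.65152016e+00, -2.06086011e-05,
        1.36749034e+00, -8.25767582e-02]), 'qvel': array([-4.68893337e-04, -4.28477962e-04, -2.83525669e-03,  4.14679385e-04,
        1.90035604e-05,  2.51725312e-03]), 'joint_efforts': array([-7.08471907e-05, -4.18882978e+01, -3.61096680e+01,  7.76470522e-02,
        4.61490580e-02, -6.40514781e-05]), 'position': array([ 0.22929981, -0.6076    ,  0.21351325]), 'orientation': array([ 9.83769527e-01,  1.79434237e-01, -1.01293689e-04, -9.28771321e-04]), 'contact_force': array([ 0.72928214,  0.2062212 , -0.71221966]), 'moment': array([ 0.01458236, -0.05586257,  0.00702818]), 'grip_force': 0.0, 'grip_width': 0.9986681326554343}
```

View pics/scene0.png

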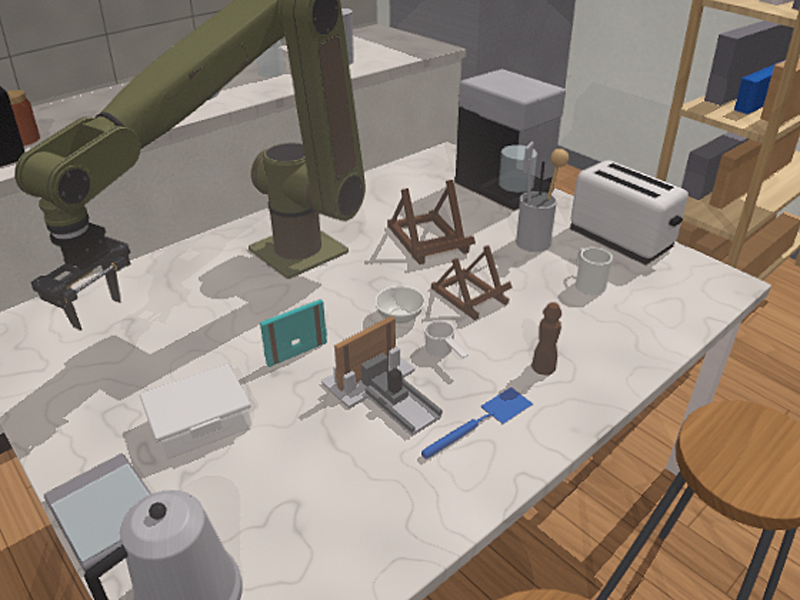

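View pics/top0.png

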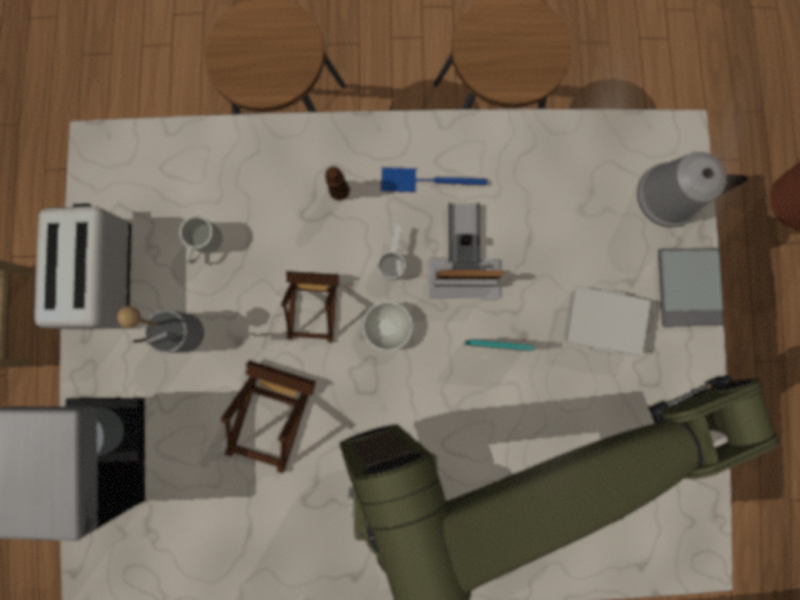

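The wooden board is at scene (366,348) and the teal one at (293,332) is the look-alike. The smaller easel is at scene (472,282) / top (312,305), and the larger at scene (430,225). I'll confirm both in enlarged crops.

```bash
python3 - <<'E'
from h import *
s=np.load("scene.npy");t=np.load("top.npy")
# scene crop u 215..365, v 165..305 ; scale 5.3->  use 150x140 @4.25 ; top crop u 190..360 v 135..245
a=cv2.resize(s[165:305,220:370],None,fx=4.2,fy=4.2,interpolation=cv2.INTER_CUBIC)
b=cv2.resize(t[135:245,190:360],None,fx=4.7,fy=4.7,interpolation=cv2.INTER_CUBIC)
save("c1.png",a);save("c2.png",b);print(a.shape,b.shape)
E
```

```text
(588, 630, 3) (517, 799, 3)
```

View pics/c1.png

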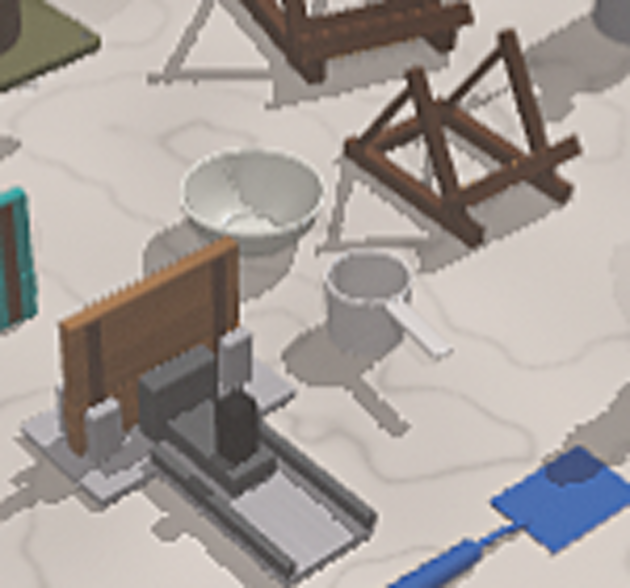

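View pics/c2.png

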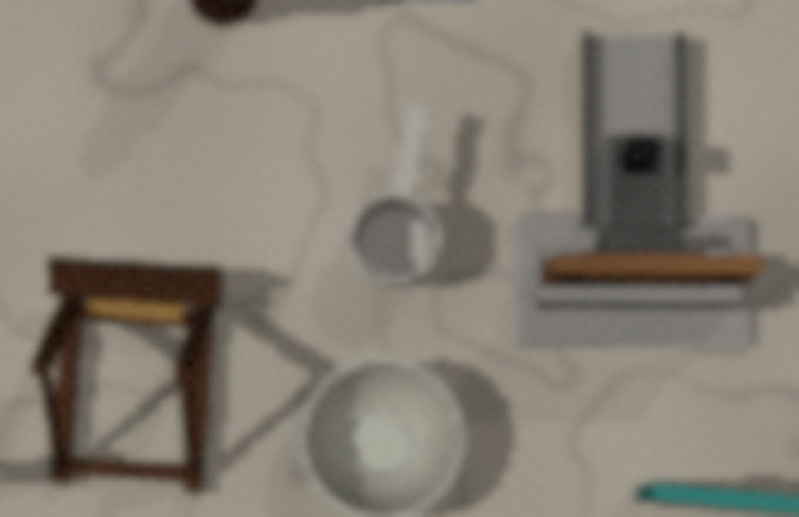

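Crop c1/c2: the wooden board (c2 top edge 545–762, y≈265) sits between the stops, with the pin block behind it and the black grip at c2 (640,153). The small easel has its ledge at c2 y≈280 (facing world +x) and its bar tops at c2 (42,368) and (185,362), c1 (508,35) and (415,72). I'll fit poses to these points.

```bash
python3 - <<'E'
from h import *
from scipy.optimize import least_squares
S=camera_info("scene");T=camera_info("top")
def c1(x,y): return (220+(x+.5)/4.2-.5,165+(y+.5)/4.2-.5)
def c2(x,y): return (190+(x+.5)/4.7-.5,135+(y+.5)/4.7-.5)
def rz(a): return R.from_euler("z",a)
# rack: params x,y,yaw,j
obs=[(T,c2(545,270),[0,.075,.13]),(T,c2(762,268),[0,-.075,.13]),
(S,c1(62,323),[.007,-.075,.13]),(S,c1(228,242),[.007,.075,.13]),
(T,c2(757,345),[-.05,-.09,.01]),(T,c2(518,346),[-.05,.09,.01]),
(T,c2(585,36),[.19,.04,.02]),(T,c2(686,36),[.19,-.04,.02]),
(T,c2(640,153),[.085,0,.079,1]),(S,c1(238,400),[.085,0,.079,1])]
def f(p):
    o=[]
    for c,uv,q in obs:
        q=np.array(q[:3])+([p[3],0,0] if len(q)>3 else 0)
        o.append(proj(c,rz(p[2]).apply(q)+[p[0],p[1],0])[0]-uv)
    return np.ravel(o)
r=least_squares(f,[.45,-.1,0,.003],loss="soft_l1");print("rack",r.x);print(f(r.x).reshape(-1,2).round(1).tolist())
# individual triangulation of stand bar tops
for n,a,b in (("+y",c1(508,35),c2(42,368)),("-y",c1(415,72),c2(187,362))):
    print(n,tri([(S,*a),(T,*b)]))
# stand ledge front corners in top at assumed heights, slope frame
def sl(q): return R.from_euler("y",-30,degrees=True).apply(q)+[0,0,.018]
obs2=[(S,c1(508,35),[-.002,.05,.13]),(S,c1(415,72),[-.002,-.05,.13]),(T,c2(42,368),[-.004,.05,.13]),(T,c2(187,362),[-.004,-.05,.13]),
(T,c2(50,260),[.03,.065,0,1]),(T,c2(219,269),[.03,-.065,0,1]),(S,c1(578,140),[.03,.065,.01,1]),]
def g(p):
    o=[]
    for c,uv,q in obs2:
        q=np.array(q[:3])+([0,0,p[3]] if len(q)>3 else 0)
        o.append(proj(c,rz(p[2]).apply(sl(q))+[p[0],p[1],0])[0]-uv)
    return np.ravel(o)
r2=least_squares(g,[.35,.2,0,.035],loss="soft_l1");print("slope",r2.x);print(g(r2.x).reshape(-1,2).round(1).tolist())
E
```

```text
rack [ 0.52795701 -0.18204365 -0.01435943  0.00846971]
[[0.8, -0.5], [0.1, -0.3], [1.2, 0.4], [2.2, -1.3], [-0.0, 1.3], [0.3, 1.3], [-0.6, 0.1], [0.2, 0.1], [1.2, -1.1], [-0.7, -0.5]]
+y [0.46682278 0.25009791 0.12073301]
-y [0.46633156 0.14471622 0.12895389]
slope [ 0.5327595   0.19315969 -0.04689112  0.01703298]
[[-0.6, -1.5], [0.4, -0.7], [0.4, -0.4], [-0.0, 1.7], [-0.3, -0.6], [1.0, -1.5], [0.2, -0.8]]
```

```bash
cat >> h.py <<'E'
RK=np.array([.528,-.182,-.0144]); SL=np.array([.5328,.1932,-.0469])
def rz(a): return R.from_euler("z",a)
def rackp(q): return rz(RK[2]).apply(q)+[RK[0],RK[1],0]
RS=lambda: rz(SL[2])*R.from_euler("y",-30,degrees=True)
def slp(q): return RS().apply(q)+[SL[0],SL[1],.018]
down=lambda yaw:(rz(yaw)*R.from_euler("x",180,degrees=True)).as_quat()
def mark(im,c,P,k):
    big=cv2.resize(im,None,fx=k,fy=k,interpolation=cv2.INTER_CUBIC)
    for u,v in (proj(c,P)+.5)*k-.5: cv2.drawMarker(big,(int(round(u)),int(round(v))),(255,0,255),cv2.MARKER_CROSS,7,1)
    return big
def F(): return np.array(readout.sense()["contact_force"])
E
python3 - <<'E'
from h import *
p=rackp([.09,0,.0]); 
q=down(RK[2]); print(kinematics.solve_ik([p[0],p[1],.041],q))
# candidate board grasps / placements
for s in (1,-1):
    qq=(rz(RK[2]+s*np.pi/2)*R.from_euler("x",180,degrees=True)).as_quat(); print(s,kinematics.solve_ik(rackp([0,0,.1]),qq))
    for L in(.02,.05):
        r=RS()*rz(s*np.pi/2)*R.from_euler("x",180,degrees=True)
        print("  place",L,kinematics.solve_ik(slp([.007,0,L+.086]),r.as_quat()))
manip.goto([p[0]-.04,p[1],.30],q)
c=camera_info("wrist");im=capture("wrist");np.save("w1.npy",im);print(c)
P=[rackp(x) for x in ([.007,.075,.13],[.007,-.075,.13],[-.007,.075,.13],[-.007,-.075,.13],[-.05,-.09,.01],[-.05,.09,.01],[.19,.04,.02],[.19,-.04,.02],[.085,0,.079])]
save("w1.png",mark(im,c,P,1.42)); print(readout.sense()["time_s"],F())
E
```

```text
[-3.71582896e-01  2.71471668e-01  1.78916008e+00 -4.44089210e-16
  1.08096090e+00  1.21361343e+00]
1 [-0.42806422  0.02330695  1.95755874  0.          1.16072696 -0.41366422]
  place 0.02 [ 0.40072742 -0.34723171  2.32620423 -0.33786981  0.71137464  0.65415873]
  place 0.05 [ 0.41786117 -0.42055758  2.33036478 -0.32364393  0.78197169  0.64330815]
-1 [-4.28064219e-01  2.33069512e-02  1.95755874e+00 -4.44089210e-16
  1.16072696e+00  2.72792843e+00]
  place 0.02 [ 0.40072742 -0.34723171  2.32620423 -0.33786981  0.71137464 -2.48743392]
  place 0.05 [ 0.41786117 -0.42055758  2.33036478 -0.32364393  0.78197169 -2.4982845 ]
{'vfov': 66.06086526270872, 'cx': 277.8795904476554, 'cy': 214.08750767285886, 'k1': -0.07305429219875463, 'position': array([ 0.64606151, -0.18583009,  0.46999477]), 'orientation': array([-0.69613267,  0.70720334,  0.08821934, -0.08648753])}
2.15 [-0.14601722 -0.21709535 -0.86283376]
```

View pics/w1.png

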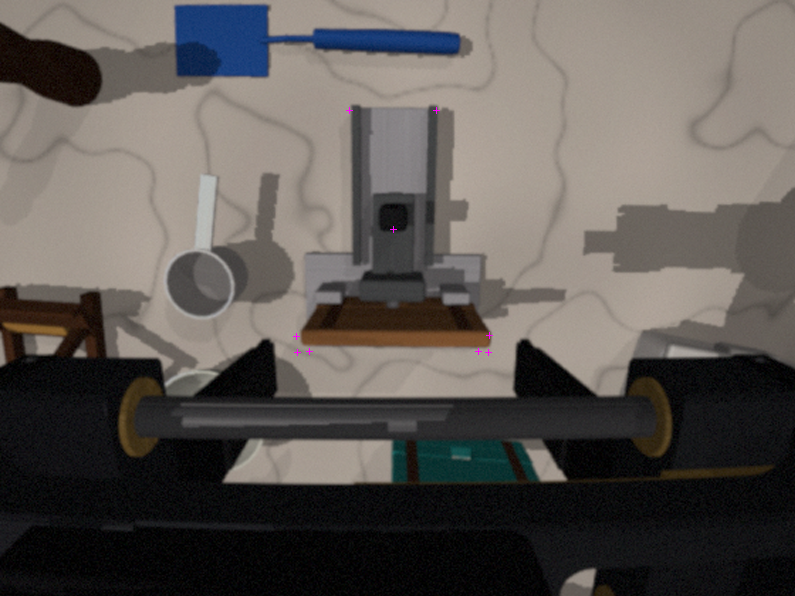

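Wrist view: the real board front edge is at y≈333 (predicted 337), the rail ends at y≈106 (predicted 111) and the post top at (393,217). So the rack lies about 4 mm further in +x, with jaw ≈ 6 mm. The sideways match is within 1–2 mm. I'll correct for this and open the jaw.

```bash
sed -i 's/^RK=np.array(\[.528,-.182/RK=np.array([.532,-.183/' h.py; python3 - <<'E'
from h import *
q=down(RK[2]); a=rackp([.091,0,.041])
manip.line_to([a[0],a[1],.15],.2); manip.line_to(a,.1); print("down",F())
jaws.grasp(30); s=readout.sense(); print("w",s["grip_width"]*.095,s["grip_force"],F())
f0=F(); ex=rz(RK[2]).apply([1,0,0])
for i in range(1,30):
    d=.002*i; manip.line_to(a+ex*d,.06); f=(F()-f0)@ex
    if i%4==0 or f<-12: print(round(d,3),f.round(1),((readout.sense()["position"]-a)@ex).round(4))
    if d>.03 and f<-12: break
manip.line_to(readout.sense()["position"],.05); print("before release",F()-f0)
jaws.open_jaws(); p=readout.sense()["position"]; print("post now rack x",((p-a)@ex),F())
manip.line_to([p[0],p[1],.22],.2); 
P=slp([0,0,.05]); manip.goto([P[0]-.10,P[1],.34],down(SL[2]))
c=camera_info("wrist");im=capture("wrist");np.save("w2.npy",im)
P=[slp(x) for x in ([0,.043,.13],[0,.057,.13],[0,-.043,.13],[0,-.057,.13],[.024,.065,.02],[.024,-.065,.02],[.024,.065,.05],[.024,-.065,.05])]
save("w2.png",mark(im,c,P,1.42)); print(readout.sense()["time_s"])
E
```

```text
down [ 0.42845498 -0.38791298 -0.37832193]
w 0.023878977459320994 29.992206394672394 [1.37127311 4.79847171 1.31393353]
0.008 -3.7 0.0075
0.016 -3.4 0.0155
0.024 -3.1 0.0236
0.032 -2.6 0.0316
0.04 -2.6 0.0397
0.044 -14.3 0.0405
before release [-4.93409492 -2.16925878  1.71379578]
post now rack x 0.04049220168585614 [0.5651854  0.35343274 0.69911817]
15.2417
```

View pics/w2.png

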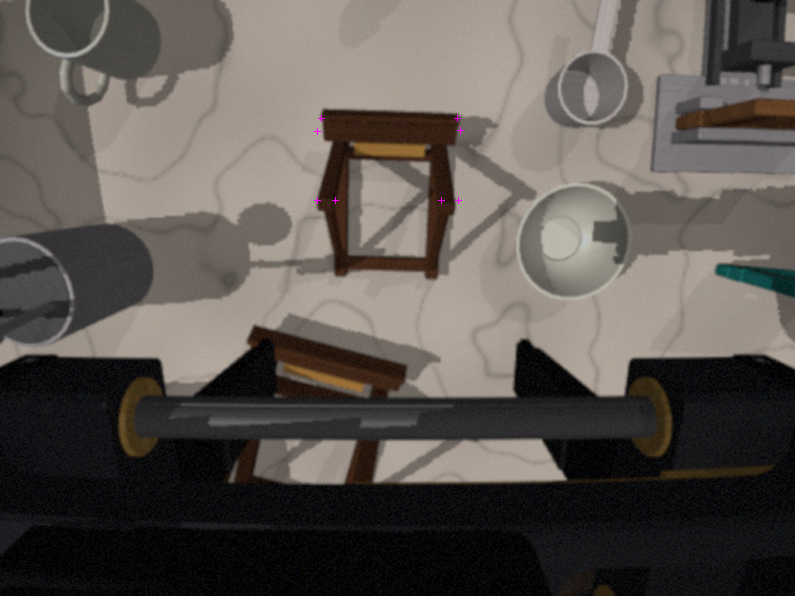

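The jaw went to its stop (14 N at 40 mm of travel). The stand is visible at (320–460, 110–275), with my marks slightly off to the left. I'll enlarge it to refine.

```bash
python3 - <<'E'
from h import *
im=np.load("w2.npy"); save("w2c.png",cv2.resize(im[70:200,215:335],None,fx=4.6,fy=4.6,interpolation=cv2.INTER_CUBIC))
E
```

```text
(no output)
```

View pics/w2c.png

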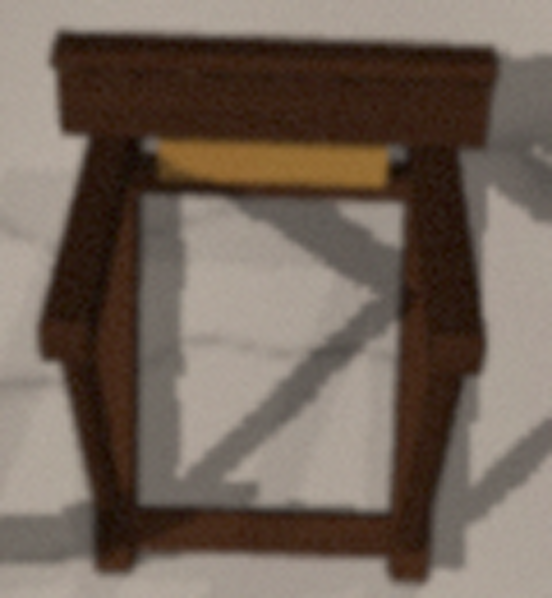

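```bash
python3 - <<'E'
from h import *
from scipy.optimize import least_squares
c=camera_info("wrist");S=camera_info("scene");T=camera_info("top")
w=lambda x,y:(215+(x+.5)/4.6-.5,70+(y+.5)/4.6-.5)
c1=lambda x,y:(220+(x+.5)/4.2-.5,165+(y+.5)/4.2-.5)
c2=lambda x,y:(190+(x+.5)/4.7-.5,135+(y+.5)/4.7-.5)
W=[(c,w(42,316),[0,.057,.13]),(c,w(98,320),[0,.043,.13]),(c,w(428,330),[0,-.043,.13]),(c,w(482,332),[0,-.057,.13]),
(c,w(62,130),[0,.065,0,1]),(c,w(488,145),[0,-.065,0,1])]
X=[(S,c1(508,35),[-.002,.05,.13]),(S,c1(415,72),[-.002,-.05,.13]),(T,c2(42,368),[-.004,.05,.13]),(T,c2(187,362),[-.004,-.05,.13])]
def g(p,obs):
    o=[]
    for cc,uv,q in obs:
        q=np.array(q[:3])+([0,0,p[3]] if len(q)>3 else 0)
        P=rz(p[2]).apply(R.from_euler("y",-30,degrees=True).apply(q))+[p[0],p[1],.018]
        o.append(proj(cc,P)[0]-uv)
    return np.ravel(o)
for obs in (W,W+X):
    r=least_squares(g,[.53,.19,-.04,.03],args=(obs,),loss="soft_l1");print(r.x.round(4));print(g(r.x,obs).reshape(-1,2).round(1).tolist())
    print(proj(c,[rz(r.x[2]).apply(R.from_euler("y",-30,degrees=True).apply([.024,y,r.x[3]+.01]))+[r.x[0],r.x[1],.018] for y in(.065,-.065)])*4.6-np.array([215,70])*4.6)
E
```

```text
[ 0.5334  0.1917 -0.083   0.0218]
[[-1.3, 0.2], [-1.4, -0.3], [1.6, 0.1], [2.0, 0.1], [-0.2, -0.0], [0.0, -0.0]]
[[ 48.85775696  63.96227882]
 [498.70489233  79.83898595]]
[ 0.5335  0.1916 -0.0806  0.0219]
[[-1.1, 0.3], [-1.1, -0.2], [1.9, -0.0], [2.3, -0.0], [-0.1, 0.1], [0.1, -0.1], [0.0, -1.3], [0.4, -0.9], [0.2, -1.2], [-0.3, 2.0]]
[[ 49.09729504  64.51247957]
 [499.08030408  79.27011655]]
```

```bash
sed -i 's/SL=np.array(.*$/SL=np.array([.5334,.1917,-.081])/' h.py; cat >> h.py <<'E'
flip=R.from_euler("z",90,degrees=True)*R.from_euler("x",180,degrees=True)
QB=(rz(RK[2])*flip).as_quat()
QS=lambda: (RS()*flip).as_quat()
E
python3 - <<'E'
from h import *
a=rackp([0,0,.093]); ex=rz(RK[2]).apply([1,0,0])
p=readout.sense()["position"]; 
manip.goto([a[0],a[1],.24],QB); manip.line_to(a,.12); print(F()); f0=F()
jaws.grasp(6); s=readout.sense(); print("w",s["grip_width"]*.095,s["grip_force"],F()-f0,s["position"]-a)
for k in range(4):
    fx=(F()-f0)@ex
    if abs(fx)<3: break
    p=readout.sense()["position"]; manip.line_to(p+ex*np.sign(fx)*.001,.05); print("adj",fx,F()-f0)
jaws.grasp(40); s=readout.sense(); print("w",s["grip_width"]*.095,s["grip_force"],F()-f0)
p=s["position"]
for h in (.003,.008,.02): manip.line_to(p+[0,0,h],.05); print(h,F()-f0, readout.sense()["moment"])
E
```

```text
[-0.2489278  -0.14557697  0.35167923]
w 0.013974260147887435 5.997782349586487 [ 0.97225585 -0.85711507 -0.51619485] [-2.19880265e-05 -5.62476025e-06 -2.77296132e-05]
w 0.013657301231722214 39.99781250953674 [-0.20043381 -0.40867167 -0.50625023]
0.003 [ 0.66328553  0.34232318 -2.92101274] [-0.06018685 -0.08826481 -0.0393105 ]
0.008 [-0.0781622 -0.7422742 -1.908113 ] [-0.03231659 -0.09523066  0.02035534]
0.02 [ 0.78511746  0.89082479 -2.49118161] [ 0.01500757 -0.08713066 -0.02383697]
```

```bash
cat >> h.py <<'E'
def Fm(n=6):
    o=[]
    for _ in range(n): o.append(F()); manip.sleep(.02)
    return RS().inv().apply(np.mean(o,0))
E
python3 - <<'E'
from h import *
p=readout.sense()["position"]
manip.line_to([p[0],p[1],.27],.2)
P=slp([.03,0,.25]); manip.line_to([P[0],P[1],.34],.25)
manip.line_to(P,.15,QS()); 
manip.line_to(slp([.013,0,.165]),.12); f0=Fm(12); np.save("f0.npy",f0); print("f0",f0)
z=.165
while z>.098:
    z-=.0012; manip.line_to(slp([.013,0,z]),.04); f=Fm(3)-f0
    if np.abs(f).max()>2.2:
        f=Fm()-f0; print(round(z,4),f.round(2))
        if np.abs(f).max()>2.2: break
s=readout.sense();print(z,Fm()-f0,s["grip_width"]*.095,s["time_s"])
im=capture("scene");save("p1.png",cv2.resize(im[130:280,250:450],None,fx=4,fy=4,interpolation=cv2.INTER_CUBIC))
E
```

```text
f0 [-0.93322609  0.00742988 -1.4453844 ]
0.105 [-2.19 -1.15  8.04]
0.10499999999999968 [-2.39375952 -0.52745228  8.05889263] 0.013925356323185294 40.6083
```

View pics/p1.png

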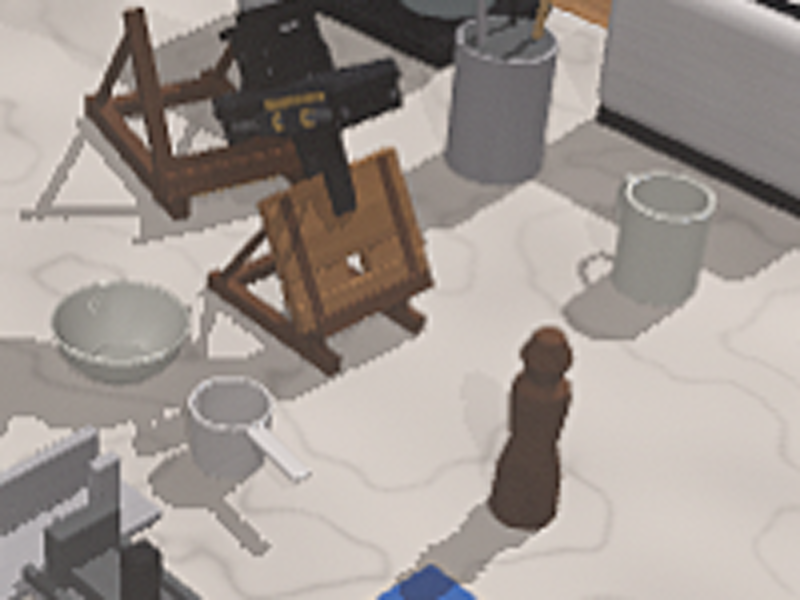

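The board is on the ledge: contact at slope z=0.022, which agrees with vision. In the picture it stands centred and parallel to the bars. I'll ease off slightly and feel for the bars.

```bash
python3 - <<'E'
from h import *
f0=np.load("f0.npy"); z=.1058; x=.013
manip.line_to(slp([x,0,z]),.03); print(Fm()-f0)
while x>-.002:
    x-=.001; manip.line_to(slp([x,0,z]),.04); f=Fm(4)-f0; print(round(x,4),f.round(1))
    if f[0]>5: break
s=readout.sense();print((Fm()-f0).round(1),RS().inv().apply(s["moment"]).round(2),s["time_s"])
E
```

```text
[-0.35040185  0.12661603  0.18066017]
0.012 [-0.2 -0.5 -0.3]
0.011 [ 0.2 -0.3 -0.5]
0.01 [ 0.2 -0.3 -0.1]
0.009 [ 0.   0.1 -0.8]
0.008 [ 0.3 -0.6  0.1]
0.007 [-0.2  0.2 -0.1]
0.006 [ 0.1 -0.2  0.1]
0.005 [ 3.2 -0.5 -2.2]
0.004 [ 6.1 -1.5 -4.4]
[ 6.  -1.  -4.4] [-0.28 -0.69  0.02] 43.9583
```

```bash
python3 - <<'E'
from h import *
f0=np.load("f0.npy"); x=.0055; z=.1058
manip.line_to(slp([x,0,z]),.03); print((Fm()-f0).round(1))
for i in range(8):
    z-=.0004; manip.line_to(slp([x,0,z]),.03); f=Fm(5)-f0; print(round(z,4),f.round(1))
    if f[2]>2: break
s=readout.sense();print(s["moment"],s["time_s"])
im=capture("scene");save("p2.png",cv2.resize(im[150:250,290:390],None,fx=6,fy=6,interpolation=cv2.INTER_CUBIC))
E
```

```text
[ 2.1 -0.9  0.2]
0.1054 [ 1.9 -0.4  4.1]
[-0.21155846  0.13906087 -0.08466645] 44.7417
```

View pics/p2.png

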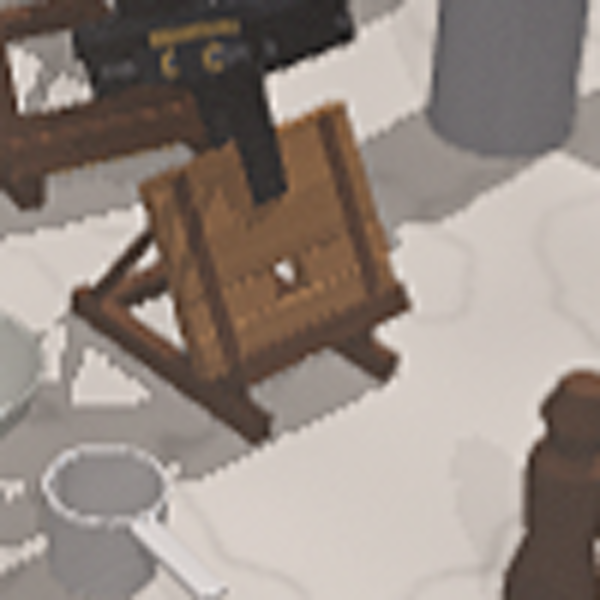

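The board is seated behind the lip. I'll check centring numerically against the top corners (142,187) and (342,103) and the ledge's right end (410,300).

```bash
python3 - <<'E'
from h import *
S=camera_info("scene")
P=[[.0125,-.075,.142],[.0125,.075,.142],[.0125,0,.057],[.028,.065,.032],[.028,-.065,.032]]
print((proj(S,[slp(q) for q in P])-[290,150]+.5)*6)
e=proj(S,[slp([.0125,0,.14]),slp([.0125,.01,.14])])*6;print(e[1]-e[0])
E
```

```text
[[150.63732269 181.01200378]
 [347.93566883  98.23635213]
 [293.39106822 279.2382966 ]
 [404.2117133  281.25924525]
 [236.89678034 360.16705011]]
[13.09900973 -5.50723078]
```

```bash
python3 - <<'E'
from h import *
from scipy.spatial.transform import Rotation
# w1 camera pose as printed
c={'vfov':66.06086526270872,'cx':277.8795904476554,'cy':214.08750767285886,'k1':-0.07305429219875463,'position':np.array([.64606151,-.18583009,.46999477]),'orientation':np.array([-0.69613267,0.70720334,0.08821934,-0.08648753])}
im=np.load("w1.npy").astype(int)
m=(im[...,0]-im[...,2]>50)
sub=m[228:246,200:360]
for v in range(228,246):
    u=np.where(m[v,200:360])[0]+200
    if len(u)>20: print(v,u.min(),u.max(),[onz(c,k,v,.13)[:2].round(4).tolist() for k in(u.min()-.5,u.max()+.5)])
T=camera_info("top");t=capture("top").astype(int);np.save("top2.npy",t.astype(np.uint8))
m=(t[...,0]-t[...,2]>35)[150:235,185:270]
ys,xs=np.where(m);print(len(ys))
for v in range(150,235):
    u=np.where(m[v-150])[0]+185
    if len(u)>8: print(v,u.min(),u.max(),len(u))
print(proj(T,[slp(q) for q in ([-.007,.075,.142],[-.007,-.075,.142],[.007,.075,.142],[.007,-.075,.142],[.007,.075,.035],[.007,-.075,.035])]).round(1))
E
```

```text
233 214 341 [[0.5396, -0.1128], [0.5374, -0.2543]]
234 213 343 [[0.5385, -0.1116], [0.5362, -0.2565]]
235 213 344 [[0.5373, -0.1115], [0.535, -0.2577]]
236 213 344 [[0.5362, -0.1114], [0.5339, -0.2577]]
237 213 344 [[0.535, -0.1114], [0.5327, -0.2578]]
238 213 344 [[0.5338, -0.1113], [0.5315, -0.2578]]
239 213 344 [[0.5327, -0.1112], [0.5304, -0.2579]]
240 213 344 [[0.5315, -0.1111], [0.5292, -0.2579]]
241 213 344 [[0.5303, -0.111], [0.528, -0.258]]
242 214 343 [[0.5291, -0.1121], [0.5269, -0.2569]]
243 284 343 [[0.5268, -0.19], [0.5257, -0.2569]]
225
198 223 237 12
199 222 238 13
200 221 238 14
201 222 238 14
202 222 238 14
203 222 237 12
204 195 236 10
205 194 229 10
206 194 236 11
207 194 235 9
208 193 235 9
209 192 234 10
210 191 235 16
211 192 234 18
212 195 235 16
213 223 235 13
[[190.4 213.7]
 [236.2 216.6]
 [190.3 209.8]
 [236.3 212.7]
 [196.8 196.4]
 [239.9 199.1]]
```

Board offset is about −1.5 to −3 mm. I'll shift +2 mm, re-seat, release and retreat along the slope.

```bash
python3 - <<'E'
from h import *
f0=np.load("f0.npy"); y=.002
manip.line_to(slp([.0075,0,.1075]),.03); manip.line_to(slp([.0075,y,.1075]),.03)
z=.1062; manip.line_to(slp([.0075,y,z]),.03); manip.line_to(slp([.0053,y,z]),.03)
for i in range(6):
    f=Fm(5)-f0; print(round(z,4),f.round(1))
    if f[2]>1.5: break
    z-=.0003; manip.line_to(slp([.0053,y,z]),.02)
jaws.open_jaws(); print("open",readout.sense()["grip_width"],(Fm()-f0).round(1))
manip.line_to(slp([.0053,y,.20]),.12); P=slp([.0053,y,.26]); manip.line_to([P[0]-.02,P[1],.33],.2)
print(readout.sense()["time_s"])
S=capture("scene");T=capture("top")
a=cv2.resize(S[165:245,295:375],(390,390),interpolation=cv2.INTER_CUBIC);b=cv2.resize(T[170:250,175:255],(390,390),interpolation=cv2.INTER_CUBIC)
c=cv2.resize(S[130:310,215:415],(400,360)[::1],interpolation=cv2.INTER_CUBIC)
save("p3.png",np.hstack([a,b]))
E
```

```text
0.1062 [ 2.   0.  -1.3]
0.1059 [ 2.6 -0.2  0.8]
0.1056 [ 2.9 -0.3  1.2]
0.1053 [2.3 0.1 6.4]
open 0.9991759181287797 [0.8 0.1 1.7]
50.2083
```

View pics/p3.png

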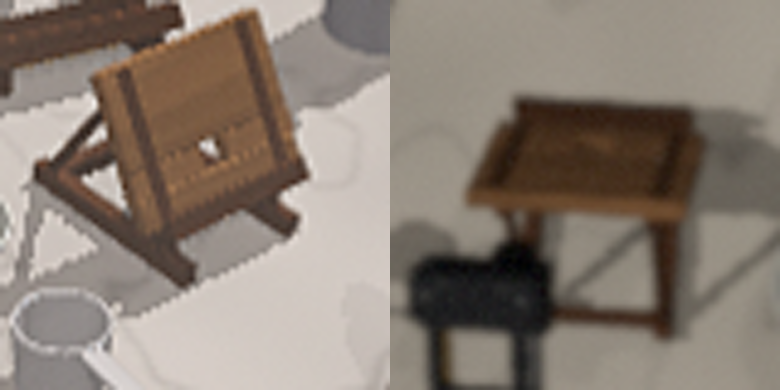

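The board leans on the bars, seated behind the lip. In the top view the ledge spans 515–692 and the board's lower edge about 501–703, so they share a centre within about 1 mm. The gripper is clear, so I'm handing in.

```bash
python3 -c "
from h import *
print(manip.hand_in(), readout.sense()['time_s'])"
```

```text
the job is handed in; nothing more can be done
the job is handed in; nothing more can be done
```

The job is handed in: the jaw is slid to its stop and left open, and the wooden board is the same way up on the smaller easel's ledge, leaning on the bars and centred to about 1 mm by the last picture; the robot touched nothing else that I know of, and the clock read 50.2 s at its last reading before hand-in.

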